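# Load a mount board into the bench punch past its sprung throat guard

## Task

Take the taller beige mount board out of the slotted plywood rack and load it into the grey bench punch: push the sprung yellow guard flap open with the board's lower edge and, holding it open, slide the board down the throat behind the flap until you feel it seat on the margin stop hidden inside. The stop is set to a different depth each time and is only clamped by friction, so seat the board fully but gently, without forcing it, then let go and leave it standing upright and square on the stop. Leave the smaller card block in the rack, the tape measure and the black film tub where they are.

Things in the scene. Friction and masses are not known exactly. Their poses are not given: they have to be found in the camera images.
- board_mid (a point): Centre of the mount board to load: rigid beige board 75 mm wide, 100 mm tall as it stands, 8.5 mm thick, about 80 g, upright in an outer slot of the rack. Axes: x along the width (level), y along the height (up), z along the thickness (level). Top edge 50 mm above this point, lower edge 50 mm below. Grip it across its thickness at the middle of the top edge.
- throat (a point): Middle of the loaded board's place at the throat mouth, level with the machine's top, 90 mm above the table. Axes: x from the machine's front (waste drawer, flap hinge) to its rear, y along the throat to the left, z up. The steel rear wall is at x = +5.8 mm. The mouth is open from x = -21 to +5.8 mm; its ends slope in from 95 mm apart to 81 mm over the first 15 mm.
- slot (a point): Top of the narrow slot, 28 mm straight below the throat point, same axes. From here down the slot is 11.5 mm wide in x (edges bevelled) and 81 mm long in y. In it a rubber-faced bar, the margin stop (gives about 1 mm per 12 N), carries the board's lower edge: it stands anywhere from 36 to 56 mm below the mouth, set anew each time and hidden under the flap.
- flap_edge (a point): Middle of the free edge of the yellow sprung flap (smooth nylon plate 28 x 77 mm with a white rounded bead). It is hinged at the front of the throat (x = -21 mm there, 2 mm under the mouth) and at rest slopes gently down to the rear until this edge meets the rear wall, 9 mm under the mouth, so that it shuts the throat.
- flap (a joint): Angle (rad) by which the sprung flap is pushed down: 0 shut, about 0.7 when it lies against the face of a board in the throat, 1.0 at most. Opening it takes 2 N rising to about 6 N just before the board's edge slips past the bead; it always springs back. It presses a board to the rear wall with about 4 N, so a board let go does not sink by its weight; sliding it down takes up to 4 N.
- punch: The bench punch, fixed: grey housing 165 x 214 mm, 90 mm high, origin at the middle of its underside, axes like the throat's. The throat point lies 14 mm behind the middle. Nothing on it is higher than its top, except the steel lever with a red grip at its right rear corner, 109 mm to the right, laid back and up to 126 mm above the table.
- rack: Fixed plywood rack, 92 x 135 mm, for boards on edge; origin at the middle of its underside. Three slots run along its x axis, 11 mm wide, at y = -45, 0 and +45 mm, the floor of the slots is 8 mm and the fins' top 38 mm above the table.
- block_mid (a point): Centre of the smaller white card block, 62 mm wide, 77 mm tall, 9 mm thick, standing in the other outer slot of the rack. It stays where it is.
- tape_measure: Yellow pocket tape measure lying on the table, 61 x 72 x 31 mm; origin at the middle of its underside. It stays where it is.
- film_tub: Small black tub with a grey lid, 34 mm across, 37 mm tall, standing on the table; origin at the middle of its underside. It stays where it is.
Mind the look-alikes: they are no part of the job. What is shaped like the part that bears board_mid but green is not meant.

How it is judged:
By the outcome, as a careful person would: the job done as asked, in the order asked, and still so for the second after the job is handed in, with the robot touching nothing.
It also fails if it takes over 48 s, if anything falls off the work surface, if the arm or the gripper's body presses on something with over 40 N, if the wrist force passes 120 N, or if a joint passes its speed limit or range.

## Robot

A 6-joint arm with a two-finger parallel gripper is mounted at the origin on a cart in front of the work surface, level with it; the furniture and walls round the work are solid. World frame = base frame: x ahead of the robot, y to its left, z up, the work surface at z = 0. Lengths are in mm, angles in rad, forces in N, time in s.
With the tool pointing down it reaches from about 350 to 725 mm from the base axis. Payload 6 kg.
Tool frame: the origin (TCP) lies midway between the tips of the shut fingers; the grasp point (between the pads) lies 19 mm behind it; z points along the fingers, y is the line along which they close (so a half turn about z gives the same grasp; the last joint's range is limited). The gripper opens to 85 mm and grips with 20 to 120 N. Pads are 22 mm wide; open, the fingers measure 114 mm over their backs; the gripper's body (76 mm by 85 mm) begins 54 mm behind the grasp point. The pads swing forward as they close: fully open they stand 13 mm farther back than shut.
Start: joints at [1.674, 0.04, 0.085, 0, -1.615, -0.334], TCP at [137.229, 584.073, 231.261] pointing down, gripper open.
Joint ranges: [-2.56, 2.56], [-1.29, 2.01], [-1.08, 1.49], [-3.29, 1.98], [-2.81, -0.18], [-2.99, 2.99]. Speed limits (rad/s): [2.57, 2.57, 3.01, 3.14, 3.14, 3.14].

## Interface

Orientations are given as a rotation vector (axis times angle).
In Python, from cell import manip gives the robot as it stands.
- The arm moves only by the tool step_arm, never from a script. Its argument "moves" is a list of rows, each a list of 7 numbers: the shift along the world's x, y, z in units of 50 mm (1.0 is 50 mm), then the turn, a rotation vector about the world's x, y, z in units of 5 degrees (1.0 is 5 degrees), then the opening, from 0 (shut) to 1 (fully open). A call has 1 to 20 rows; each row is the pose to reach, as a shift and turn from the pose commanded when the call began; what a row does not reach only later rows make up. A row lasts 1/8 s, in which the tool goes at most 62.5 mm and 10.7 degrees, less where a joint would pass 70% of its speed; a pose out of reach is approached as far as the arm can. A call with a gripper value outside its range is refused whole. The fingers move at their own pace and stop on an object; the grip force is fixed at half the most. Time passes only in rows, so rows that repeat a pose let the fingers close. It gives the time, the measured TCP pose, the force, the opening and the grip force at its end, in the units of the state.
- manip.get_state(): the state, without advancing time (a new reading comes with each control period).
- manip.capture(name): name is "scene" or "top" or "wrist"; returns the picture (400x640x3 uint8, red, green, blue); there is no depth.
- manip.calibration(name): a dict with "intrinsics" (3x3 intrinsics, pixels), "k1" (the pictures are not rectified: a ray, as slopes to the right and down, at radius r is drawn at 1 + k1 r^2 times it, then the intrinsics apply), "world_to_cam" (4x4, takes a point from world to camera coordinates). Camera axes: x right, y down, z forward; pixel columns grow to the right and rows downward; lengths in mm; the calibration is good to about 2 mm. A picture is of the moment at which its call begins: read the wrist's pose just before it. calibration takes no time and is no camera call; for the wrist camera it gives the pose at the moment of the call.
- manip.finish_job(): hands the job in; it is judged then, once.
The state is a dict: "t": time; "qpos": joint angles; "qvel": joint speeds; "joint_torque": joint torques, N m; "eef_pos": TCP position; "eef_rot": TCP orientation; "force": force on the tool from outside, world axes, zero at the start; "wrist_torque": the same for the moment, N m; "opening": opening from 0.0 (shut) to 1.0 (fully open); "gripper_force": force on a finger pad.
Only numpy, scipy, OpenCV 4.12 (cv2) and the standard library are available. Lean on these libraries where they do the work, as an engineer would, in place of code of your own. Each camera call takes 0.05 s, during which the arm holds its last target. There are 200 camera calls.

## Working session

There is one attempt and no reset: what is moved stays moved. The work goes in short steps, Python scripts to look and compute and a tool call to move; the robot and the scene stay as the last step left them, time stands still between calls to the robot, and variables do not carry over. Pictures are saved under pics/ and viewed, at most 10 in all, crops included, and the job is handed in when it is done.

Besides the shell and the picture viewer there is one more tool, called by a JSON object that holds its "name" and its "arguments". step_arm: Moves the arm, as the interface text tells. Its arguments: {"type":"object","properties":{"moves":{"type":"array"}},"required":["moves"]}

```bash
ls; mkdir -p pics; python3 - <<'E'
from cell import manip
import cv2,numpy as np
s=manip.get_state(); print(s['t'],s['eef_pos'],s['eef_rot'],s['opening'],s['force'])
for n in ("scene","top"):
    im=manip.capture(n); cv2.imwrite(f'pics/{n}0.png',im[:,:,::-1])
    c=manip.calibration(n); print(n,c['intrinsics'],c['k1'],np.round(c['world_to_cam'],3).tolist())
a=cv2.imread('pics/scene0.png');b=cv2.imread('pics/top0.png')
E
```

```text
pics
0.0 [137.13512687 583.77182446 230.26659965] [ 3.11888486e+00 -3.61586941e-01 -4.55304397e-05] 0.9996791518139709 [ 0.12202604  0.54121953 -0.24197572]
scene [[361.8650319    0.         317.47069817]
 [  0.         361.8650319  202.97132529]
 [  0.           0.           1.        ]] -0.024056201453059298 [[0.596, -0.803, -0.02, -306.371], [-0.524, -0.37, -0.767, 316.702], [0.608, 0.468, -0.641, 679.143], [0.0, 0.0, 0.0, 1.0]]
top [[509.64922304   0.         317.65791479]
 [  0.         509.64922304 190.13474325]
 [  0.           0.           1.        ]] -0.06701230085871292 [[-0.018, -1.0, -0.011, 8.7], [-0.993, 0.019, -0.119, 506.036], [0.119, 0.008, -0.993, 1504.43], [0.0, 0.0, 0.0, 1.0]]
```

View pics/scene0.png

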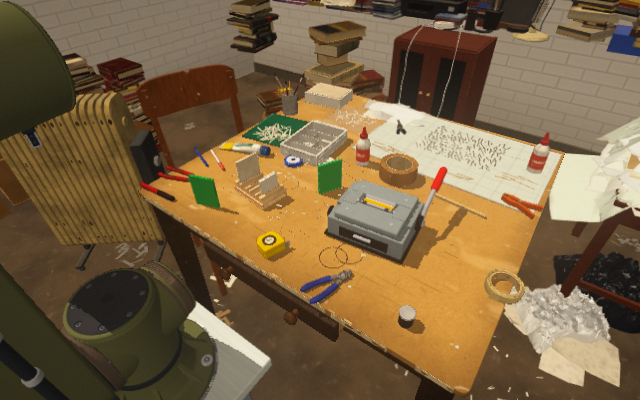

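View pics/top0.png

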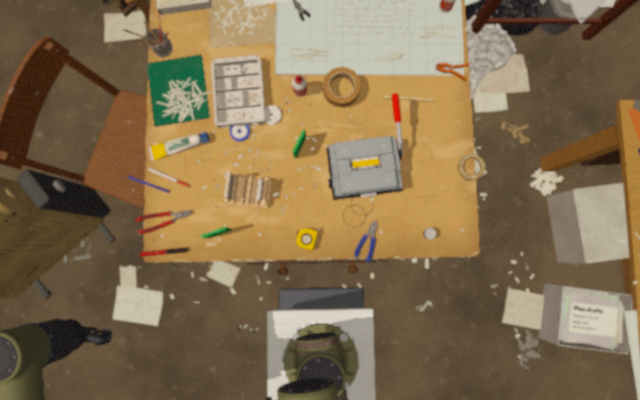

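The scene view shows the punch at about (375,222). The rack is near (262,188), with two cream boards at (248,168) and (268,185). Green look-alikes stand at (205,191) and (330,177). In the top view the rack is at (248,190) and the punch at (365,167) with its yellow flap at (365,162). Next I'll enlarge both areas and write ray helpers.

```bash
cat > h.py <<'E'
import numpy as np, cv2
from cell import manip
def ray(c,uv):
    K=c['intrinsics'];k=c['k1'];M=np.array(c['world_to_cam'])
    d=np.array([(uv[0]-K[0][2])/K[0][0],(uv[1]-K[1][2])/K[1][1]]);u=d.copy()
    for _ in range(20): u=d/(1+k*(u@u))
    R=M[:3,:3];o=-R.T@M[:3,3];v=R.T@np.array([u[0],u[1],1.]);return o,v/np.linalg.norm(v)
def onz(c,uv,z):
    o,v=ray(c,uv);return o+v*(z-o[2])/v[2]
def proj(c,p):
    K=c['intrinsics'];M=np.array(c['world_to_cam']);q=M[:3,:3]@np.array(p,float)+M[:3,3];u=q[:2]/q[2];u=u*(1+c['k1']*(u@u))
    return np.array([K[0][0]*u[0]+K[0][2],K[1][1]*u[1]+K[1][2]])
def tri(c1,a,c2,b):
    o1,v1=ray(c1,a);o2,v2=ray(c2,b)
    A=np.stack([v1,-v2],1);t=np.linalg.lstsq(A,o2-o1,rcond=None)[0]
    p,q=o1+t[0]*v1,o2+t[1]*v2;return (p+q)/2,np.linalg.norm(p-q)
E
python3 - <<'E'
from h import *
a=cv2.imread('pics/scene0.png');b=cv2.imread('pics/top0.png')
f=lambda im,x,y,w,h:cv2.resize(im[y:y+h,x:x+w],(400,300),interpolation=cv2.INTER_CUBIC)
cv2.imwrite('pics/crop.png',np.vstack([np.hstack([f(a,225,140,80,60),f(b,210,160,80,60)]),np.hstack([f(a,315,160,120,90),f(b,320,130,100,75)])]))
t=manip.calibration('top')
for n,p,z in(('rack',(248,190),38),('punch',(365,167),90),('flap',(365,162),85),('tape',(307,238),31)):print(n,onz(t,p,z).round())
w=manip.calibration('wrist');print(w['intrinsics'][0],w['k1'],np.array(w['world_to_cam']).round(3).tolist())
E
```

```text
rack [510. 208.  38.]
punch [ 564. -140.   90.]
flap [ 580. -141.   85.]
tape [363.  34.  31.]
[306.42015668   0.         316.76100235] 0.004581947851025567 [[-0.229, -0.974, 0.002, 598.767], [-0.935, 0.22, 0.279, -36.736], [-0.272, 0.062, -0.96, 378.303], [0.0, 0.0, 0.0, 1.0]]
```

View pics/crop.png

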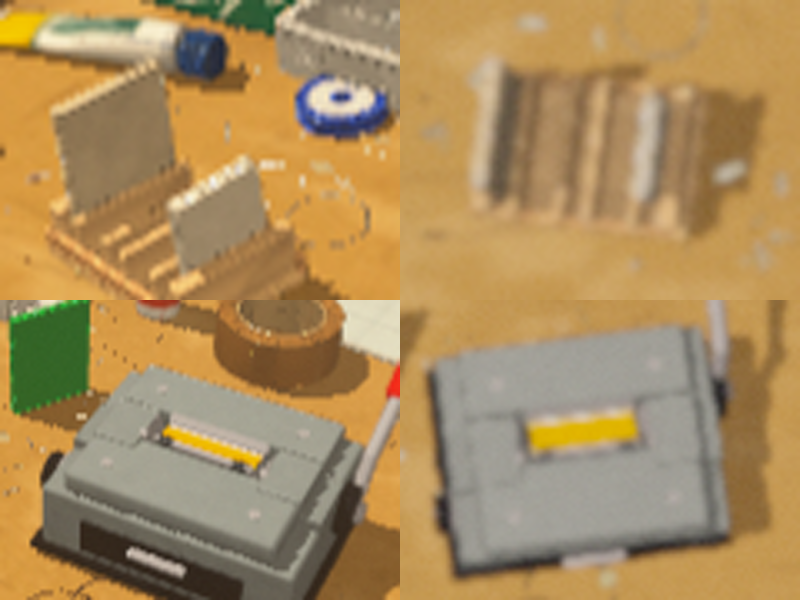

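The scene has four candidates for the board:
- Tall beige board, scene (247,167), top (229,186), in the rack's left slot.
- Short white block, scene (268,185), top (259,188), in the rack's right slot.
- Green boards at scene (205,191) and (330,177), which are look-alikes.

The enlarged crop confirms that the taller beige board in the left slot is the one meant. The yellow flap lies in the punch mouth, with the drawer front facing the robot. I'll move the wrist camera over the rack.

{"name": "step_arm", "arguments": {"moves": [[1,-0.8,0,0,0,0.2,1],[2,-1.7,0,0,0,0.4,1],[3,-2.6,0,0,0,0.6,1],[4,-3.5,0,0,0,0.8,1],[5,-4.4,0,0,0,1,1],[6,-5.3,0,0,0,1.2,1],[7,-6.2,0,0,0,1.4,1],[7.4,-6.6,0,0,0,1.4,1],[7.4,-6.6,0,0,0,1.4,1],[7.4,-6.6,0,0,0,1.4,1],[7.4,-6.6,0,0,0,1.4,1]]}}

```text
t: 1.48
eef_pos: [506.6, 255.0, 231.2]
eef_rot: [-3.137, 0.168, 0.0]
force: [0.1, 0.7, -0.1]
opening: 0.999
gripper_force: 0.0
```

```bash
python3 - <<'E'
from h import *
import pickle
s=manip.get_state();c=manip.calibration('wrist');im=manip.capture('wrist');cv2.imwrite('pics/w1.png',im[:,:,::-1]);pickle.dump(c,open('w1.pkl','wb'))
print(s['t'],s['eef_pos'],s['eef_rot'],s['qpos'])
E
```

```text
1.475 [506.55185101 254.97397457 231.22333832] [-3.13704331e+00  1.67958886e-01  1.79803416e-04] [ 8.20079736e-01 -4.71530056e-02 -2.35716932e-03 -1.23996526e-04
 -1.61562254e+00  6.43732168e-01]
```

View pics/w1.png

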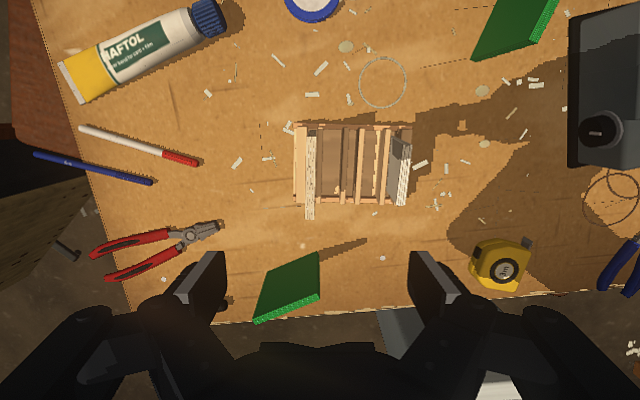

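The wrist view shows the tall board edge-on at about (310,135–220), left in the rack. The short block is at (403,135–205). The tape measure is at (500,265) and a green look-alike at (290,285). I'll enlarge the rack and measure the top edge.

```bash
python3 - <<'E'
from h import *
im=cv2.imread('pics/w1.png')
x,y,w,h=280,110,140,120
hsv=cv2.cvtColor(im,cv2.COLOR_BGR2HSV)
m=cv2.inRange(hsv,(0,0,150),(40,75,255))
o=np.hstack([cv2.resize(im[y:y+h,x:x+w],None,fx=2.8,fy=4,interpolation=cv2.INTER_NEAREST),cv2.cvtColor(cv2.resize(m[y:y+h,x:x+w],None,fx=2.8,fy=4,interpolation=cv2.INTER_NEAREST),cv2.COLOR_GRAY2BGR)])
cv2.imwrite('pics/c2.png',o)
import pickle
c=pickle.load(open('w1.pkl','rb'))
n,l,st,_=cv2.connectedComponentsWithStats(m[y:y+h,x:x+w])
for i in range(1,n):
    if st[i,4]>80:
        r=cv2.minAreaRect(np.argwhere(l==i)[:,::-1].astype(np.float32)+[x,y]);b=cv2.boxPoints(r)
        print(st[i],r,[onz(c,q,108).round(1).tolist() for q in b])
E
```

```text
Traceback (most recent call last):
cv2.error: OpenCV(4.12.0) /io/opencv/modules/imgproc/src/convhull.cpp:143: error: (-215:Assertion failed) total >= 0 && (depth == CV_32F || depth == CV_32S) in function 'convexHull'
```

View pics/c2.png

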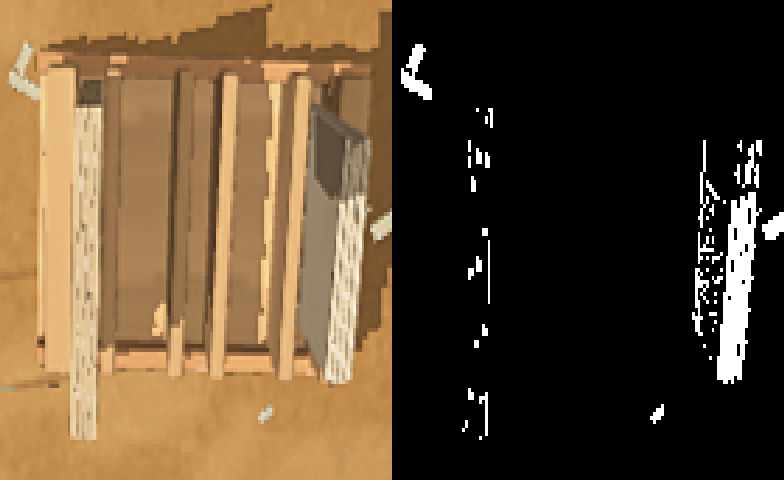

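The enlarged crop shows the board's top edge as a strip. Its far end is at (307.5–316.8,130), with the last 6 px in shadow, and its near end at (305–314.6,219.5). The short block is clearly separate, at about (400,160).

```bash
python3 - <<'E'
from h import *
import pickle
c=pickle.load(open('w1.pkl','rb'))
P=[onz(c,q,108) for q in((307.5,130),(316.8,130),(305,219.5),(314.6,219.5))]
f=(P[0]+P[1])/2;n=(P[2]+P[3])/2
print(np.round(P,1),'mid',(f+n)/2,'len',np.linalg.norm(f-n),'yaw',np.degrees(np.arctan2(*(f-n)[1::-1])))
t=manip.calibration('top');s=manip.calibration('scene')
# top view check, strip centre from crop
for a,b in (((492,62),(484,200)),):
    q=[onz(t,(210+(x-400)/5,160+y/5),108) for x,y in (a,b)];print('top',np.round(q,1),(q[0]+q[1])/2)
# tri: scene top corners  (53,110),(157,65) of crop
for cc in ((53,112),(157,65)): print('scene',onz(s,(225+cc[0]/5,140+cc[1]/5),108).round(1))
e=[onz(c,(280+x/2.8,110+y/4),38) for x,y in((45,370),(45,70),(318,375),(238,78),(225,375))]
print(np.round(e,1),'fin yaws',np.degrees(np.arctan2(*(e[1]-e[0])[1::-1])),np.degrees(np.arctan2(*(e[3]-e[4])[1::-1])))
print(manip.get_state()['eef_pos'])
E
```

```text
[[561.8 256.4 108. ]
 [561.  248.6 108. ]
 [482.4 267.9 108. ]
 [481.4 259.2 108. ]] mid [521.65424468 258.03292732 108.        ] len 80.297784656486 yaw -7.904029201872283
top [[553.2 254.9 108. ]
 [473.3 259.2 108. ]] [513.24676152 257.06120396 108.        ]
scene [480.7 262.  108. ]
scene [550.8 248.1 108. ]
[[479.1 281.2  38. ]
 [561.9 270.7  38. ]
 [465.8 170.5  38. ]
 [552.  197.8  38. ]
 [469.8 208.3  38. ]] fin yaws -7.205353566389486 -7.268704360240702
[506.52014525 255.06482143 231.30651545]
```

The bright strip, 333 of 358 rows, measures 75 mm, so the dark patch beyond it isn't board. The board's middle is at about (517,257), yaw −7.5°, and the scene and top views agree within a few mm. I'll descend and grip.

{"name": "step_arm", "arguments": {"moves": [[0.2,0.04,0,0,0,-0.3,1],[0.2,0.04,-1,0,0,-0.3,1],[0.2,0.04,-2,0,0,-0.3,1],[0.2,0.04,-2.6,0,0,-0.3,1],[0.2,0.04,-3,0,0,-0.3,1],[0.2,0.04,-3.06,0,0,-0.3,1],[0.2,0.04,-3.06,0,0,-0.3,1],[0.2,0.04,-3.06,0,0,-0.3,0.4],[0.2,0.04,-3.06,0,0,-0.3,0.2],[0.2,0.04,-3.06,0,0,-0.3,0.2],[0.2,0.04,-3.06,0,0,-0.3,0.2]]}}

```text
t: 2.9
eef_pos: [517.3, 256.1, 78.4]
eef_rot: [-3.134, 0.212, -0.0]
force: [1.1, -0.2, -0.4]
opening: 0.201
gripper_force: 0.0
```

```bash
python3 - <<'E'
from h import *
s=manip.get_state();c=manip.calibration('wrist');im=manip.capture('wrist');cv2.imwrite('pics/w2.png',im[:,:,::-1])
print(s['t'],s['eef_pos'],s['eef_rot'],s['force'],s['opening'],s['gripper_force'])
E
```

```text
2.9 [517.28860041 256.0813508   78.42791637] [-3.13439853e+00  2.11631085e-01 -3.27570518e-04] [ 1.0849902  -0.15550679 -0.3711942 ] 0.2010000045522876 0.0
```

View pics/w2.png

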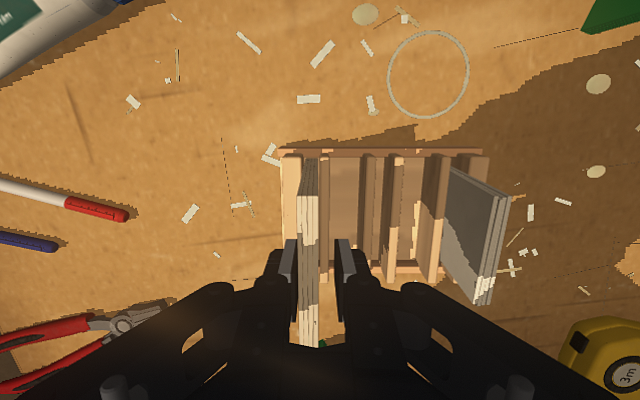

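The board's top edge runs from (307,160) to (308,347) between the open fingers. It sits about 8 px (3 mm) left of the finger middle at 316. I'll measure its ends against the TCP, shift left and close.

```bash
python3 - <<'E'
from h import *
c=manip.calibration('wrist')
f=onz(c,(309,160),108);n=onz(c,(307,347),108);print(f,n,(f+n)/2,np.linalg.norm(f-n),np.degrees(np.arctan2(*(f-n)[1::-1])), proj(c,[517.3,256.1,108]),proj(c,[517.3,256.1,78]))
E
```

```text
[569.91812726 251.33152924 108.        ] [487.65591939 263.95883345 108.        ] [528.78702332 257.64518134 108.        ] 83.22571510964707 -8.726824302981807 [315.50982614 286.42961217] [315.73743269 254.14292865]
```

{"name": "step_arm", "arguments": {"moves": [[0,0.06,0,0,0,0,0.2],[0,0.06,0,0,0,0,0],[0,0.06,0,0,0,0,0],[0,0.06,0,0,0,0,0],[0,0.06,0,0,0,0,0]]}}

```text
t: 3.58
eef_pos: [517.3, 259.2, 78.4]
eef_rot: [-3.134, 0.211, -0.0]
force: [0.0, 0.3, 1.0]
opening: 0.089
gripper_force: 60.5
```

Gripped (60 N, opening 0.089). Lifting straight out.

{"name": "step_arm", "arguments": {"moves": [[0,0,0.2,0,0,0,0],[0,0,0.6,0,0,0,0],[0,0,1.2,0,0,0,0],[0,0,2,0,0,0,0],[0,0,2.6,0,0,0,0],[0,0,2.6,0,0,0,0],[0,0,2.6,0,0,0,0]]}}

```text
t: 4.45
eef_pos: [517.0, 258.9, 208.3]
eef_rot: [3.134, -0.212, -0.001]
force: [-0.7, -0.7, -1.9]
opening: 0.087
gripper_force: 60.3
```

```bash
python3 - <<'E'
from h import *
import pickle
s=manip.get_state();w=manip.calibration('wrist');c=manip.calibration('scene');im=manip.capture('wrist');a=manip.capture('scene')
print(s['t'],s['eef_pos'],s['eef_rot'],s['opening'])
cv2.imwrite('pics/w3.png',im[:,:,::-1]);cv2.imwrite('pics/s3.png',a[:,:,::-1]);pickle.dump((s,w),open('w3.pkl','wb'))
p=proj(c,s['eef_pos']).astype(int);print(p)
x,y=p[0]-40,p[1]-45
cv2.imwrite('pics/c3.png',np.hstack([cv2.resize(a[y:y+90,x:x+80,::-1],(400,450),interpolation=cv2.INTER_CUBIC),cv2.resize(im[130:400,220:420,::-1],(334,450))]));print(x,y)
E
```

```text
4.45 [517.00986539 258.93605014 208.34879406] [ 3.13442678e+00 -2.11810524e-01 -6.01961414e-04] 0.08732988965910918
[240 125]
200 80
```

View pics/c3.png

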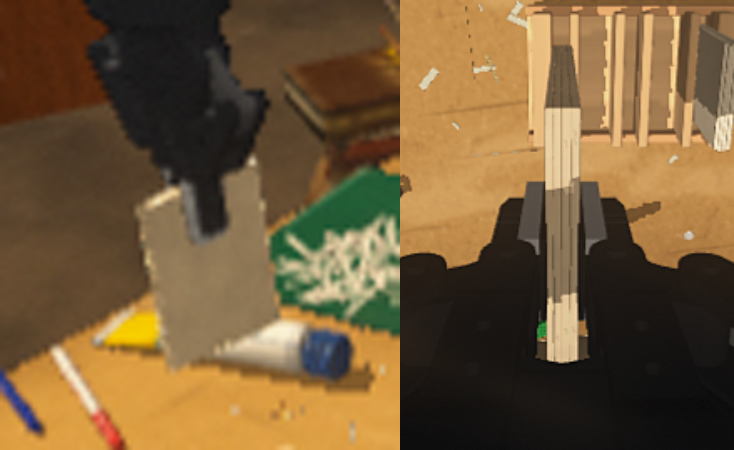

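The board hangs upright in the fingers. In the wrist view its top edge runs from (317,193) to (318,347), and the dark piece above it is the far end face. That corrects the earlier length. Now I'll find the board's offset in the grip and its tilt, and take a first fix of the throat from the top view.

```bash
python3 - <<'E'
from h import *
import pickle
s,w=pickle.load(open('w3.pkl','rb'));e=s['eef_pos']
f=onz(w,(558/1.67*0+220+(563-400)/1.67,193),e[2]+29.6);n=onz(w,(220+(563-400)/1.67,347),e[2]+29.6)
print('len',np.linalg.norm(f-n),'mid-tcp',(f+n)/2-e,'yaw',np.degrees(np.arctan2(*(f-n)[1::-1])))
b=[onz(w,(220+(x-400)/1.67,130+46/1.67),e[2]+29.6-100) for x in(553,572)];print('lower far corner',b,'vs top far',f)
c=manip.calibration('scene')
# face corners in scene crop -> solve with face plane through tcp (normal = tool y)
R=cv2.Rodrigues(s['eef_rot'])[0];ny=R[:,1]; side=-4.25 if ny[1]>0 else 4.25
for k in((140,207),(258,165),(172,367),(278,320)):
    o,v=ray(c,(200+k[0]/5,80+k[1]/5));best=o+v*(((e-o)@ny)/(v@ny));d=R.T@(best-e);print('tool x,z',d.round(1))
E
```

```text
len 70.6981248602322 mid-tcp [ 4.7601439  -1.49187827 29.6       ] yaw -7.675939540338917
lower far corner [array([556.24934064, 256.71454529, 137.94879406]), array([555.18835873, 248.88858168, 137.94879406])] vs top far [556.80232213 252.72259669 237.94879406]
tool x,z [-34.3   0.  -26. ]
tool x,z [ 42.7  -0.  -21.9]
tool x,z [-33.6  -0.   72.5]
tool x,z [40.9  0.  75.1]
```

The board is centred about 4 mm along tool +x from the TCP, and both views agree. It hangs upright, with its bottom about 72–75 mm below the TCP. I'll carry it high, turn 75° and stop beside the throat so the wrist camera sees the mouth.

{"name": "step_arm", "arguments": {"moves": [[0,0,0.6,0,0,0,0],[0,-0.8,0.6,0,0,-2,0],[0,-1.6,0.6,0,0,-4,0],[0,-2.4,0.6,0,0,-6,0],[0,-3.2,0.6,0,0,-8,0],[0,-4,0.6,0,0,-10,0],[0,-4.8,0.6,0,0,-11.5,0],[0,-5.6,0.6,0,0,-13,0],[0,-6.4,0.6,0,0,-14,0],[0,-7.2,0.6,0,0,-15,0],[0,-7.2,0.6,0,0,-15,0],[0,-7.2,0.6,0,0,-15,0],[0,-7.2,0.6,0,0,-15,0]]}}

```text
t: 6.18
eef_pos: [517.2, -100.2, 238.0]
eef_rot: [2.359, -2.074, -0.001]
force: [0.9, -0.7, -1.6]
opening: 0.09
gripper_force: 60.3
```

```bash
python3 - <<'E'
from h import *
import pickle
s=manip.get_state();w=manip.calibration('wrist');im=manip.capture('wrist')
print(s['t'],s['eef_pos'],s['eef_rot'],s['opening'],s['qpos'])
cv2.imwrite('pics/w4.png',im[:,:,::-1]);pickle.dump((s,w),open('w4.pkl','wb'))
E
```

```text
6.175 [ 517.2140477  -100.19566232  237.9520463 ] [ 2.35910381e+00 -2.07404509e+00 -7.30080556e-04] 0.09041017074364395 [ 1.90790208e-01 -1.53657569e-01 -8.88921970e-02 -1.17386631e-04
 -1.63616972e+00 -6.23713784e-02]
```

View pics/w4.png

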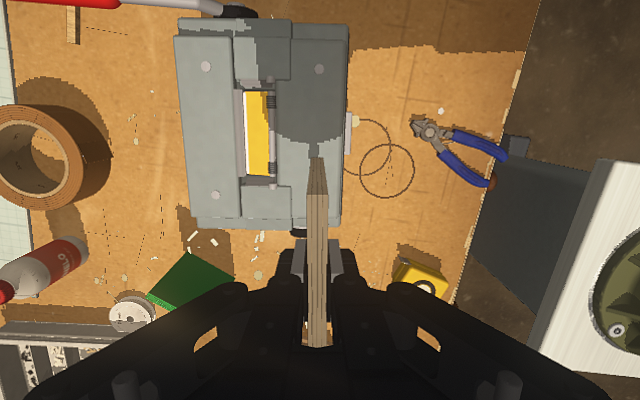

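The wrist view shows the punch at (175–350, 18–230). The flap is yellow at (247–270, 92–176) with a white bead on its left (rear) side at about 244, and the mouth ends are near v≈80 and 187. The board hangs at (317, 155–345), clear of everything. I'll enlarge the mouth.

```bash
python3 - <<'E'
from h import *
import pickle
im=cv2.imread('pics/w4.png');s,w=pickle.load(open('w4.pkl','rb'))
x,y=215,65
o=cv2.resize(im[y:y+135,x:x+80],None,fx=4.4,fy=4.4,interpolation=cv2.INTER_NEAREST)
for i in range(0,80,10): cv2.putText(o,str(x+i),(int(i*4.4),8),0,.3,(0,0,255));cv2.line(o,(int(i*4.4),10),(int(i*4.4),16),(0,0,255))
for i in range(0,135,10): cv2.putText(o,str(y+i),(0,int(i*4.4)+3),0,.3,(0,0,255))
cv2.imwrite('pics/c4.png',o)
m=cv2.inRange(cv2.cvtColor(im,cv2.COLOR_BGR2HSV),(18,120,90),(35,255,255))[y:y+135,x:x+80]
pts=cv2.findNonZero(m);r=cv2.minAreaRect(pts);b=cv2.boxPoints(r)+[x,y]
print(b)
for z in (88,81): print(z,[onz(w,q,z).round(1).tolist() for q in b])
E
```

```text
[[244.96878052  91.00097275]
 [266.94731903  90.31414413]
 [269.59317017 174.98146057]
 [247.61463165 175.66828918]]
88 [[591.6, -179.8, 88.0], [572.1, -183.0, 88.0], [563.1, -106.1, 88.0], [584.2, -102.7, 88.0]]
81 [[593.2, -180.1, 81.0], [573.2, -183.3, 81.0], [564.0, -104.6, 81.0], [585.6, -101.1, 81.0]]
```

View pics/c4.png

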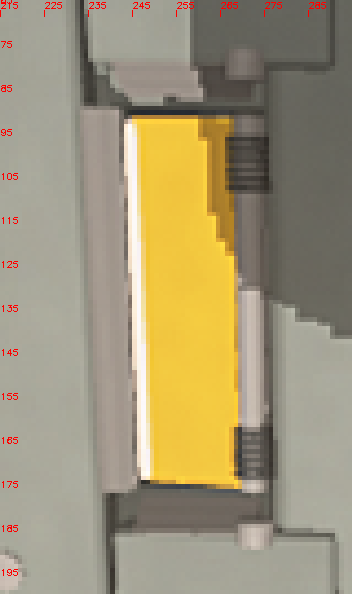

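The crop shows the bead's rear side, touching the steel wall, running from (243.6,93.4) to (246.4,173). The mouth's end slopes begin at v≈79 and v≈186. The hinge rod is at u≈272.

```bash
python3 - <<'E'
from h import *
import pickle
s,w=pickle.load(open('w4.pkl','rb'));e=s['eef_pos']
a=onz(w,(243.6,93.4),81);b=onz(w,(246.4,173),81)
d=(b-a)/np.linalg.norm(b-a);print('wall',a,b,'yaw of y axis -90:',np.degrees(np.arctan2(d[1],d[0]))-90)
yaw=np.arctan2(d[1],d[0])-np.pi/2;X=np.array([np.cos(yaw),np.sin(yaw)]);Y=np.array([-X[1],X[0]])
# flap hinge side line, z~88
h1=onz(w,(215+240/4.4,65+130/4.4),88);h2=onz(w,(215+243/4.4,65+470/4.4),88);print('hinge-ish',h1,h2)
m1=onz(w,(257,79.1),90);m2=onz(w,(260,186.1),90);print('mouth len',(m2-m1)[:2]@Y)
l1=onz(w,(257,89.5),75);l2=onz(w,(260,176.4),75);print('low len',(l2-l1)[:2]@Y)
yc=[((p+q)/2)[:2]@Y for p,q in((m1,m2),(l1,l2),(a,b))];xw=((a+b)/2)[:2]@X
print('yc',yc,'xwall',xw, 'hinge x rel throat',((h1+h2)/2)[:2]@X-(xw-5.8))
# housing corners top z=90 yaw
q=[onz(w,p,90) for p in((175,37),(190,216),(347,25),(340,222))]
print('housing yaw',[np.degrees(np.arctan2(*(q[i+1]-q[i])[1::-1]))-90 for i in(0,2)],'front/rear', [((q[i]+q[i+1])/2)[:2]@X-(xw-5.8) for i in (0,2)])
T=X*(xw-5.8)+Y*yc[0];print('throat',T)
t=manip.calibration('top');print('top proj',proj(t,[T[0],T[1],90]))
R=cv2.Rodrigues(s['eef_rot'])[0];print('tool yaw',np.degrees(np.arctan2(R[1,0],R[0,0])),'err',np.degrees(yaw)-90)
E
```

```text
wall [ 594.28382575 -177.80740258   81.        ] [ 586.93142222 -103.64256319   81.        ] yaw of y axis -90: 5.66157401865695
hinge-ish [ 569.43292892 -179.67820678   88.        ] [ 562.75153968 -109.32076129   88.        ]
mouth len 97.15533126215871
low len 82.95862683588226
yc [np.float64(-198.88710119143124), np.float64(-198.20712864419525), np.float64(-198.30337009129516)] xwall 573.8437589834435 hinge x rel throat -18.968166066216213
housing yaw [np.float64(5.254900749315652), np.float64(6.671448716581622)] front/rear [np.float64(60.98242653517684), np.float64(-87.10247699233145)]
throat [ 584.8935031  -141.87805034]
top proj [365.39668737 159.927319  ]
tool yaw -82.64170708728015 err -84.33842598134305
```

Sizes check out: the mouth measures 97 against the given 95, and its lower length 83 against 81. Taking yaw ≈ +6°, the throat is near (584,−142). I'll turn −1.35° and go above the mouth, 4 mm ahead of the wall-side position, with the lower edge about 20 mm above it.

{"name": "step_arm", "arguments": {"moves": [[0.6,-0.35,0,0,0,-0.2,0],[1.25,-0.75,0,0,0,-0.27,0],[1.25,-0.75,-0.3,0,0,-0.27,0],[1.25,-0.75,-0.7,0,0,-0.27,0],[1.25,-0.75,-1.06,0,0,-0.27,0],[1.25,-0.75,-1.06,0,0,-0.27,0],[1.25,-0.75,-1.06,0,0,-0.27,0]]}}

```text
t: 7.1
eef_pos: [579.8, -138.4, 186.3]
eef_rot: [-2.333, 2.103, -0.002]
force: [0.5, -0.8, 0.6]
opening: 0.09
gripper_force: 60.2
```

```bash
python3 - <<'E'
from h import *
s=manip.get_state();a=manip.capture('scene');c=manip.calibration('scene')
e=s['eef_pos'];print(s['t'],e,s['force'])
p=proj(c,[e[0],e[1],130]).astype(int);print(p)
x,y=p[0]-75,p[1]-60
o=cv2.resize(a[y:y+112,x:x+150,::-1],(800,597),interpolation=cv2.INTER_CUBIC);cv2.imwrite('pics/c5.png',o);print(x,y)
E
```

```text
7.1 [ 579.77608783 -138.39332534  186.25576191] [ 0.54530904 -0.79866371  0.62393028]
[377 188]
302 128
```

View pics/c5.png

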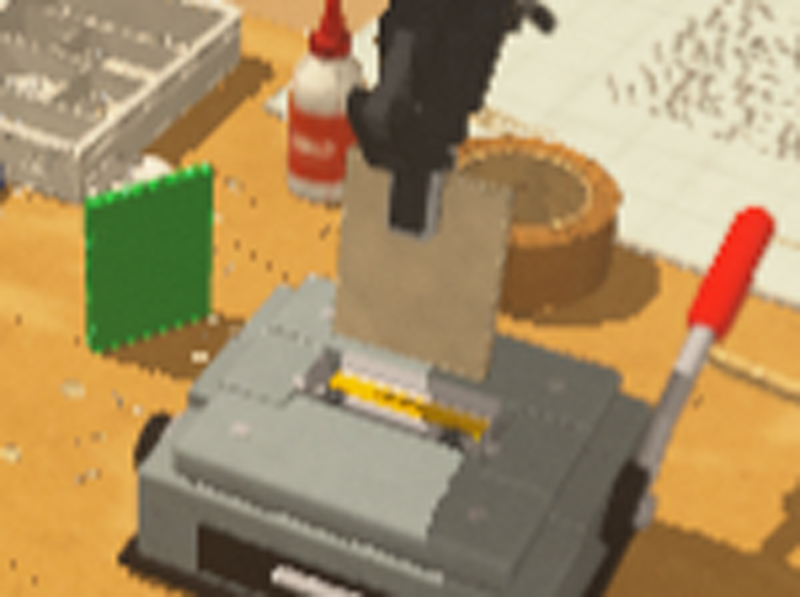

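The board hangs parallel to and above the mouth. Its lower corners are at crop (337,335) and (490,378), with the mouth below from (305,378) to (497,435). I'll compute the lower edge's height and lateral position from those corners.

```bash
python3 - <<'E'
from h import *
s=manip.get_state();c=manip.calibration('scene');e=s['eef_pos']
R=cv2.Rodrigues(s['eef_rot'])[0];ny=R[:,1];print('yaw',np.degrees(np.arctan2(R[1,0],R[0,0])), 'tilt',R[2])
pf=e+4.25*ny*(1 if ny[0]<0 else -1)
for k in((337,335),(490,378),(343,150),(512,190)):
    o,v=ray(c,(302+k[0]/5.333,128+k[1]/5.333));p=o+v*((pf-o)@ny)/(v@ny);print(k,'tool',(R.T@(p-e)).round(1),'z',p[2].round(1))
print('TCP X,Y',e[:2]@[.9951,.0987],e[:2]@[-.0987,.9951])
E
```

```text
yaw -84.05647065651549 tilt [ 5.90086979e-04 -1.75147968e-03 -9.99998292e-01]
(337, 335) tool [-31.3   4.3  73.1] z 113.4
(490, 378) tool [44.3  4.3 69. ] z 117.5
(343, 150) tool [-35.4   4.3 -27.8] z 214.3
(512, 190) tool [ 41.8   4.3 -31.9] z 218.4
TCP X,Y 563.4598130372761 -194.98167445872454
```

The lower edge is about 71 mm below the TCP, as expected from the rack height. Next I'll descend so the edge is about 3 mm inside the mouth, above the flap, and then feel for the rear wall.

{"name": "step_arm", "arguments": {"moves": [[0,0.02,-0.15,0,0,0,0],[0,0.02,-0.3,0,0,0,0],[0,0.02,-0.4,0,0,0,0],[0,0.02,-0.5,0,0,0,0],[0,0.02,-0.58,0,0,0,0],[0,0.02,-0.58,0,0,0,0],[0,0.02,-0.58,0,0,0,0]]}}

```text
t: 8.02
eef_pos: [579.9, -137.5, 156.6]
eef_rot: [-2.333, 2.103, -0.001]
force: [1.2, 0.0, 0.6]
opening: 0.087
gripper_force: 60.5
```

{"name": "step_arm", "arguments": {"moves": [[0.02,0.002,0,0,0,0,0],[0.04,0.004,0,0,0,0,0],[0.06,0.006,0,0,0,0,0],[0.06,0.006,0,0,0,0,0]]}}

```text
t: 8.52
eef_pos: [582.7, -137.1, 156.1]
eef_rot: [2.333, -2.103, -0.001]
force: [0.4, 0.2, -1.5]
opening: 0.09
gripper_force: 60.4
```

Nothing touched yet, so I'll continue in 1 mm steps.

{"name": "step_arm", "arguments": {"moves": [[0.02,0.002,0,0,0,0,0],[0.02,0.002,0,0,0,0,0]]}}

```text
t: 8.78
eef_pos: [583.8, -137.0, 156.2]
eef_rot: [2.333, -2.104, -0.0]
force: [0.0, -1.5, -0.8]
opening: 0.088
gripper_force: 60.4
```

{"name": "step_arm", "arguments": {"moves": [[0.02,0.002,0,0,0,0,0],[0.02,0.002,0,0,0,0,0]]}}

```text
t: 9.02
eef_pos: [584.8, -136.9, 156.3]
eef_rot: [2.333, -2.104, -0.0]
force: [0.1, -0.5, -1.0]
opening: 0.087
gripper_force: 60.4
```

{"name": "step_arm", "arguments": {"moves": [[0.02,0.002,0,0,0,0,0],[0.02,0.002,0,0,0,0,0]]}}

```text
t: 9.28
eef_pos: [585.8, -136.8, 156.2]
eef_rot: [2.333, -2.104, -0.0]
force: [-1.0, 0.9, -0.3]
opening: 0.09
gripper_force: 60.4
```

{"name": "step_arm", "arguments": {"moves": [[0.02,0.002,0,0,0,0,0],[0.02,0.002,0,0,0,0,0]]}}

```text
t: 9.52
eef_pos: [586.8, -136.7, 156.2]
eef_rot: [2.333, -2.104, -0.0]
force: [0.5, 0.1, -1.3]
opening: 0.091
gripper_force: 60.4
```

{"name": "step_arm", "arguments": {"moves": [[0.02,0.002,0,0,0,0,0],[0.02,0.002,0,0,0,0,0]]}}

```text
t: 9.78
eef_pos: [587.8, -136.6, 156.3]
eef_rot: [2.333, -2.103, -0.0]
force: [0.7, 0.3, -0.3]
opening: 0.086
gripper_force: 60.4
```

No wall contact yet, so the edge may be slightly above the mouth's lip. I'll back off 3 mm and lower by 3 mm, watching for the flap's soft force.

{"name": "step_arm", "arguments": {"moves": [[-0.06,-0.006,0,0,0,0,0],[-0.06,-0.006,-0.02,0,0,0,0],[-0.06,-0.006,-0.04,0,0,0,0],[-0.06,-0.006,-0.06,0,0,0,0],[-0.06,-0.006,-0.06,0,0,0,0]]}}

```text
t: 10.4
eef_pos: [585.0, -137.0, 153.6]
eef_rot: [-2.333, 2.103, -0.001]
force: [0.6, -0.9, 1.5]
opening: 0.091
gripper_force: 60.6
```

{"name": "step_arm", "arguments": {"moves": [[0,0,-0.02,0,0,0,0],[0,0,-0.04,0,0,0,0],[0,0,-0.04,0,0,0,0]]}}

```text
t: 10.78
eef_pos: [584.9, -137.0, 151.3]
eef_rot: [-2.333, 2.104, -0.0]
force: [1.2, 0.6, 1.3]
opening: 0.089
gripper_force: 60.7
```

{"name": "step_arm", "arguments": {"moves": [[0.02,0.002,0,0,0,0,0],[0.04,0.004,0,0,0,0,0],[0.04,0.004,0,0,0,0,0]]}}

```text
t: 11.15
eef_pos: [586.8, -136.7, 151.1]
eef_rot: [2.333, -2.104, -0.0]
force: [0.3, 0.7, 1.0]
opening: 0.089
gripper_force: 60.6
```

{"name": "step_arm", "arguments": {"moves": [[0.02,0.002,0,0,0,0,0],[0.02,0.002,0,0,0,0,0]]}}

```text
t: 11.4
eef_pos: [587.6, -136.6, 151.1]
eef_rot: [2.333, -2.103, -0.001]
force: [-0.6, 0.9, 2.1]
opening: 0.089
gripper_force: 60.7
```

{"name": "step_arm", "arguments": {"moves": [[0.02,0.002,0,0,0,0,0],[0.02,0.002,0,0,0,0,0]]}}

```text
t: 11.65
eef_pos: [588.1, -136.7, 151.1]
eef_rot: [2.332, -2.103, -0.002]
force: [-3.9, 0.1, 4.6]
opening: 0.089
gripper_force: 60.8
```

Contact: −3.9 N in x at TCP x≈588.1, with the flap also pressing up. That is the rear wall, so the throat centreline is at TCP x≈586.3. I'll back off about 2.5 mm and push down against the flap.

{"name": "step_arm", "arguments": {"moves": [[-0.05,-0.005,0,0,0,0,0],[-0.05,-0.005,-0.04,0,0,0,0],[-0.05,-0.005,-0.08,0,0,0,0],[-0.05,-0.005,-0.12,0,0,0,0],[-0.05,-0.005,-0.12,0,0,0,0]]}}

```text
t: 12.28
eef_pos: [586.5, -136.7, 145.1]
eef_rot: [-2.333, 2.103, -0.0]
force: [1.5, -0.5, 2.7]
opening: 0.09
gripper_force: 60.6
```

{"name": "step_arm", "arguments": {"moves": [[0,0,-0.03,0,0,0,0],[0,0,-0.06,0,0,0,0],[0,0,-0.1,0,0,0,0],[0,0,-0.1,0,0,0,0]]}}

```text
t: 12.78
eef_pos: [586.0, -136.9, 140.3]
eef_rot: [2.333, -2.103, -0.0]
force: [0.4, 0.1, 3.7]
opening: 0.086
gripper_force: 61.1
```

The flap is yielding (2.7 then 3.7 N) with no sideways force, so the ends have cleared the slopes. Continuing gently.

{"name": "step_arm", "arguments": {"moves": [[0,0,-0.03,0,0,0,0],[0,0,-0.06,0,0,0,0],[0,0,-0.06,0,0,0,0]]}}

```text
t: 13.15
eef_pos: [586.6, -136.4, 136.5]
eef_rot: [-2.333, 2.103, 0.0]
force: [5.2, 0.5, -1.5]
opening: 0.092
gripper_force: 60.1
```

{"name": "step_arm", "arguments": {"moves": [[0,0,-0.03,0,0,0,0],[0,0,-0.06,0,0,0,0],[0,0,-0.06,0,0,0,0]]}}

```text
t: 13.52
eef_pos: [586.3, -136.7, 133.9]
eef_rot: [-2.333, 2.104, 0.0]
force: [4.3, 0.9, -0.8]
opening: 0.086
gripper_force: 60.1
```

The board slipped past the bead near TCP z≈137, where fz dropped and the flap now presses +x with about 4–5 N. That matches the expected height. I'll slide down to just above the shallowest possible stop.

{"name": "step_arm", "arguments": {"moves": [[0,0,-0.02,0,0,0,0],[0,0,-0.04,0,0,0,0],[0,0,-0.06,0,0,0,0],[0,0,-0.06,0,0,0,0]]}}

```text
t: 14.02
eef_pos: [586.2, -136.8, 131.1]
eef_rot: [2.333, -2.104, -0.0]
force: [3.7, -1.0, 0.3]
opening: 0.087
gripper_force: 60.4
```

{"name": "step_arm", "arguments": {"moves": [[0,0,-0.02,0,0,0,0],[0,0,-0.04,0,0,0,0],[0,0,-0.04,0,0,0,0]]}}

```text
t: 14.4
eef_pos: [586.2, -136.7, 129.1]
eef_rot: [2.333, -2.103, -0.0]
force: [3.8, 0.3, 0.6]
opening: 0.087
gripper_force: 60.4
```

It entered the slot freely. Now 1 mm steps, watching fz.

{"name": "step_arm", "arguments": {"moves": [[0,0,-0.02,0,0,0,0],[0,0,-0.04,0,0,0,0],[0,0,-0.04,0,0,0,0]]}}

```text
t: 14.78
eef_pos: [586.2, -136.8, 127.1]
eef_rot: [2.333, -2.104, -0.0]
force: [4.7, 1.0, 0.0]
opening: 0.089
gripper_force: 60.4
```

{"name": "step_arm", "arguments": {"moves": [[0,0,-0.015,0,0,0,0],[0,0,-0.03,0,0,0,0],[0,0,-0.03,0,0,0,0]]}}

```text
t: 15.15
eef_pos: [586.2, -136.8, 125.6]
eef_rot: [2.333, -2.104, -0.0]
force: [4.8, 0.2, -0.4]
opening: 0.086
gripper_force: 60.4
```

{"name": "step_arm", "arguments": {"moves": [[0,0,-0.015,0,0,0,0],[0,0,-0.03,0,0,0,0],[0,0,-0.03,0,0,0,0]]}}

```text
t: 15.52
eef_pos: [586.2, -136.8, 124.2]
eef_rot: [2.333, -2.104, -0.0]
force: [4.0, -0.4, -0.2]
opening: 0.091
gripper_force: 60.4
```

{"name": "step_arm", "arguments": {"moves": [[0,0,-0.015,0,0,0,0],[0,0,-0.03,0,0,0,0],[0,0,-0.03,0,0,0,0]]}}

```text
t: 15.9
eef_pos: [586.2, -136.8, 122.6]
eef_rot: [2.333, -2.104, -0.0]
force: [3.3, 0.4, -0.7]
opening: 0.089
gripper_force: 60.4
```

{"name": "step_arm", "arguments": {"moves": [[0,0,-0.015,0,0,0,0],[0,0,-0.03,0,0,0,0],[0,0,-0.03,0,0,0,0]]}}

```text
t: 16.27
eef_pos: [586.3, -136.8, 121.5]
eef_rot: [-2.333, 2.104, -0.0]
force: [3.6, 0.4, 0.7]
opening: 0.091
gripper_force: 60.7
```

{"name": "step_arm", "arguments": {"moves": [[0,0,-0.01,0,0,0,0],[0,0,-0.02,0,0,0,0],[0,0,-0.02,0,0,0,0]]}}

```text
t: 16.65
eef_pos: [586.4, -136.8, 121.1]
eef_rot: [-2.333, 2.103, -0.001]
force: [3.1, 1.5, 5.6]
opening: 0.091
gripper_force: 61.3
```

```bash
python3 -c "
from h import *
s=manip.get_state();print(s['t'],s['eef_pos'].round(2),s['force'],s['wrist_torque'])"
```

```text
16.65 [ 586.41 -136.84  121.11] [3.13079328 1.4641389  5.59565513] [ 0.55614281 -0.88000309  0.01884946]
```

Contact: fz rose to 5.6 N and the TCP stayed about 1 mm short of command. Depth is about 39 mm, within the 36–56 mm range. I'll average force and torque to see whether the edge bears evenly.

```bash
cat > avg.py <<'E'
from h import *
F=[];T=[];Z=[]
for i in range(12):
    manip.capture('top');s=manip.get_state();F.append(s['force']);T.append(s['wrist_torque']);Z.append(s['eef_pos'])
F,T,Z=map(np.array,(F,T,Z))
print(s['t'],'pos',Z.mean(0).round(2),'F',F.mean(0).round(2),F.std(0).round(2),'T',T.mean(0).round(3),T.std(0).round(3))
X=np.array([.9945,.1045,0]);Y=np.array([-.1045,.9945,0]);print('F_Y',(F.mean(0)@Y).round(2),'T_X',(T.mean(0)@X).round(3),'T_Y',(T.mean(0)@Y).round(3))
E
python3 avg.py
```

```text
17.25 pos [ 586.41 -136.83  121.11] F [2.56 1.37 5.08] [0.52 0.5  0.54] T [ 0.511 -0.903  0.09 ] [0.028 0.021 0.032]
F_Y 1.09 T_X 0.414 T_Y -0.952
```

{"name": "step_arm", "arguments": {"moves": [[0,0,-0.01,0,0,0,0],[0,0,-0.016,0,0,0,0],[0,0,-0.016,0,0,0,0]]}}

```text
t: 17.62
eef_pos: [586.5, -136.9, 121.0]
eef_rot: [-2.333, 2.103, -0.002]
force: [1.7, 2.5, 7.6]
opening: 0.089
gripper_force: 61.6
```

```bash
python3 avg.py
```

```text
18.225 pos [ 586.49 -136.87  120.94] F [1.63 1.8  7.49] [0.56 0.43 0.39] T [ 0.726 -0.528  0.09 ] [0.034 0.038 0.033]
F_Y 1.62 T_X 0.667 T_Y -0.601
```

As load rises the torque shifts so that the edge bears toward its left (+Y) end. The earlier scene measurement showed the same thing, with the left lower corner about 4 mm lower. So the board hangs tilted in the grip by about 2°. I'll ease up 2.5 mm, rotate +2° about the throat's x axis and touch down again.

{"name": "step_arm", "arguments": {"moves": [[0,0,0.03,0,0,0,0],[0,0,0.06,0,0,0,0],[0,0,0.06,0.2,0.02,0,0],[0,0,0.06,0.4,0.04,0,0],[0,0,0.06,0.4,0.04,0,0]]}}

```text
t: 18.85
eef_pos: [586.3, -137.8, 122.5]
eef_rot: [-2.315, 2.089, 0.04]
force: [4.5, -2.0, -0.1]
opening: 0.089
gripper_force: 60.5
```

```bash
python3 avg.py
```

```text
19.45 pos [ 586.34 -137.72  122.47] F [ 5.06 -2.67  0.14] [0.41 0.72 0.43] T [-1.188 -2.012  0.053] [0.04  0.031 0.028]
F_Y -3.19 T_X -1.392 T_Y -1.877
```

The side force of −3.2 N shows that the board's left end now touches the slot end. The contact lever arm is about 420 mm, not 330. Recomputed with that, the first touch bore near the board's middle, so the tilt evidence is weak. I'll fit the board's side edges precisely in the saved images before deciding.

```bash
cat > edges.py <<'E'
from h import *
def fit(im,p0,p1,w=3.0,n=40):
    """fit line near p0-p1 by strongest colour step across it"""
    p0,p1=np.array(p0,float),np.array(p1,float);t=(p1-p0)/np.linalg.norm(p1-p0);nn=np.array([-t[1],t[0]])
    im=cv2.GaussianBlur(im,(0,0),0.6).astype(np.float32);o=np.arange(-w,w+.01,.1);P=[]
    for k in np.linspace(.08,.92,n):
        q=(p0+k*(p1-p0))[None]+o[:,None]*nn
        v=cv2.remap(im,q[:,0:1].astype(np.float32),q[:,1:].astype(np.float32),cv2.INTER_CUBIC)[:,0]
        g=np.linalg.norm(v[8:]-v[:-8],axis=1);i=g.argmax();P.append(q[i+4])
    P=np.array(P,np.float32);vx,vy,x,y=cv2.fitLine(P,cv2.DIST_HUBER,0,.01,.01).ravel()
    d=np.array([vx,vy]);c=np.array([x,y]);res=np.abs((P-c)@[-vy,vx])
    return c+d*((p0-c)@d),c+d*((p1-c)@d),np.median(res)
def rep(im,c,e,R,corners):
    ny=R[:,1];pf=e+4.25*ny*(1 if (ray(c,corners[0])[1]@ny)<0 else -1)
    tl,tr,bl,br=corners
    for nm,a,b in(('left',tl,bl),('right',tr,br),('bottom',bl,br)):
        A,B,r=fit(im,a,b);q=[]
        for u in(A,B):
            o,v=ray(c,u);q.append(R.T@(o+v*((pf-o)@ny)/(v@ny)-e))
        d=q[1]-q[0];ang=np.degrees(np.arctan2(d[0],d[2])) if nm!='bottom' else np.degrees(np.arctan2(-d[2],d[0]))
        print(nm,'res',r.round(2),'q',np.round(q,1)[:,[0,2]].tolist(),'angle (x grows w depth +)',ang.round(2))
E
python3 - <<'E'
from edges import *
import pickle
c=manip.calibration('scene')
s,_=pickle.load(open('w3.pkl','rb'));im=cv2.imread('pics/s3.png')
f=lambda k:(200+k[0]/5-.4,80+k[1]/5-.4)
rep(im,c,s['eef_pos'],cv2.Rodrigues(s['eef_rot'])[0],[f(k) for k in((140,207),(258,165),(172,367),(278,320))])
z=cv2.imread('pics/c5.png');raw=cv2.resize(z,(150,112),interpolation=cv2.INTER_AREA)
f=lambda k:(k[0]/5.333-.4,k[1]/5.333-.4)
R=cv2.Rodrigues(np.array([-2.333,2.103,-.002]))[0]
full=np.zeros((400,640,3),np.uint8);full[128:240,302:452]=raw
rep(full,c,np.array([579.8,-138.4,186.3]),R,[(302+f(k)[0],128+f(k)[1]) for k in((343,150),(512,190),(337,335),(490,378))])
E
```

```text
left res 0.18 q [[-40.0, -30.4], [-41.4, 66.6]] angle (x grows w depth +) -0.79
right res 0.27 q [[37.9, -26.0], [39.6, 71.0]] angle (x grows w depth +) 0.98
bottom res 0.45 q [[-34.2, 76.5], [36.7, 69.8]] angle (x grows w depth +) 5.38
left res 0.1 q [[-35.0, -29.2], [-35.2, 72.8]] angle (x grows w depth +) -0.15
right res 0.19 q [[41.0, -33.0], [42.0, 68.1]] angle (x grows w depth +) 0.55
bottom res 0.17 q [[-32.2, 71.3], [42.7, 71.8]] angle (x grows w depth +) -0.36
```

The clean fits (residual 0.1–0.2 px) give left −0.15°, right +0.55° and bottom −0.36°. The board is square in the grip, so I'll undo the rotation. While lifted I'll also bring the board toward the rear wall, so the flap won't rock it on release.

{"name": "step_arm", "arguments": {"moves": [[0,0,0,-0.2,-0.02,0,0],[0,0,0,-0.4,-0.04,0,0],[0.02,0.002,0,-0.4,-0.04,0,0],[0.02,0.002,0,-0.4,-0.04,0,0]]}}

```text
t: 19.95
eef_pos: [587.1, -136.4, 122.3]
eef_rot: [2.333, -2.103, -0.001]
force: [4.0, 1.0, -1.3]
opening: 0.089
gripper_force: 60.4
```

```bash
python3 avg.py; python3 -c "
from h import *
print(cv2.Rodrigues(manip.get_state()['eef_rot'])[0][2].round(4))"
```

```text
20.55 pos [ 587.09 -136.53  122.24] F [ 3.45  1.48 -0.95] [0.51 0.4  0.59] T [ 0.632 -1.307  0.115] [0.079 0.041 0.023]
F_Y 1.12 T_X 0.492 T_Y -1.366
[-2.e-04  4.e-04 -1.e+00]
```

A residual side force of +1.1 N remains, either friction or a light touch at the right end. I'll probe by shifting 1 mm left, plus 0.5 mm to the rear.

{"name": "step_arm", "arguments": {"moves": [[0.01,0.02,0,0,0,0,0],[0.01,0.02,0,0,0,0,0],[0.01,0.02,0,0,0,0,0]]}}

```text
t: 20.92
eef_pos: [587.4, -136.2, 122.4]
eef_rot: [2.332, -2.103, -0.0]
force: [1.7, -1.5, -0.9]
opening: 0.088
gripper_force: 60.2
```

```bash
python3 avg.py
```

```text
21.525 pos [ 587.45 -136.04  122.42] F [ 0.86 -2.85 -0.99] [0.51 0.77 0.32] T [-1.125 -0.259  0.201] [0.222 0.168 0.035]
F_Y -2.92 T_X -1.146 T_Y -0.14
```

{"name": "step_arm", "arguments": {"moves": [[0,0.02,0,0,0,0,0],[0,0.02,0,0,0,0,0],[0,0.02,0,0,0,0,0]]}}

```text
t: 21.9
eef_pos: [587.5, -135.2, 122.5]
eef_rot: [2.332, -2.103, 0.0]
force: [0.6, -4.6, -0.8]
opening: 0.087
gripper_force: 60.3
```

{"name": "step_arm", "arguments": {"moves": [[0,-0.04,0,0,0,0,0],[0,-0.06,0,0,0,0,0],[0,-0.06,0,0,0,0,0]]}}

```text
t: 22.28
eef_pos: [587.6, -136.5, 122.1]
eef_rot: [-2.333, 2.102, 0.003]
force: [-2.3, 3.9, -0.4]
opening: 0.091
gripper_force: 60.4
```

The lateral forces reverse sign with motion at about ±4 N with little travel, so it's friction between flap and wall, not an end contact. I'll centre back and press down onto the stop gently.

{"name": "step_arm", "arguments": {"moves": [[-0.006,0.016,0,0,0,0,0],[-0.006,0.016,-0.02,0,0,0,0],[-0.006,0.016,-0.035,0,0,0,0],[-0.006,0.016,-0.045,0,0,0,0],[-0.006,0.016,-0.045,0,0,0,0]]}}

```text
t: 22.9
eef_pos: [587.7, -137.1, 121.4]
eef_rot: [-2.333, 2.103, -0.002]
force: [-3.4, 3.0, 5.9]
opening: 0.09
gripper_force: 61.3
```

```bash
python3 avg.py
```

```text
23.5 pos [ 587.67 -137.1   121.35] F [-2.93  3.43  5.59] [0.57 0.42 0.49] T [1.299 1.16  0.204] [0.02  0.02  0.035]
F_Y 3.71 T_X 1.413 T_Y 1.018
```

The stop is in the same place (121.35 at 5.6 N), so it hasn't moved. I'll relieve the side loads and press slightly more.

{"name": "step_arm", "arguments": {"moves": [[-0.008,0.012,0,0,0,0,0],[-0.008,0.012,-0.01,0,0,0,0],[-0.008,0.012,-0.02,0,0,0,0],[-0.008,0.012,-0.02,0,0,0,0]]}}

```text
t: 24.0
eef_pos: [587.6, -137.0, 121.1]
eef_rot: [-2.333, 2.103, -0.004]
force: [-2.2, 0.7, 10.0]
opening: 0.085
gripper_force: 61.8
```

```bash
python3 avg.py
```

```text
24.6 pos [ 587.63 -136.96  121.09] F [-2.64  1.42  8.36] [0.66 0.45 0.5 ] T [0.66  1.041 0.216] [0.024 0.022 0.035]
F_Y 1.69 T_X 0.765 T_Y 0.966
```

The load is even: the bearing point is within about 10 mm of the board's middle, at 8.4 N, and the stiffness matches the rubber. It's seated, so I'll relieve x, release, check, then retreat straight up.

{"name": "step_arm", "arguments": {"moves": [[-0.006,0,0,0,0,0,0],[-0.006,0,0,0,0,0,0],[-0.006,0,0,0,0,0,0.1],[-0.006,0,0,0,0,0,0.2],[-0.006,0,0,0,0,0,0.4],[-0.006,0,0,0,0,0,0.4],[-0.006,0,0,0,0,0,0.4]]}}

```text
t: 25.48
eef_pos: [586.6, -136.3, 118.9]
eef_rot: [2.333, -2.103, -0.001]
force: [-0.1, -0.0, 0.7]
opening: 0.4
gripper_force: 0.0
```

```bash
python3 - <<'E'
from h import *
s=manip.get_state();print(s['t'],s['eef_pos'],s['force'],s['opening'])
cv2.imwrite('pics/w6.png',manip.capture('wrist')[:,:,::-1]);cv2.imwrite('pics/s6.png',manip.capture('scene')[:,:,::-1])
E
```

```text
25.475 [ 586.64105614 -136.32015149  118.93722272] [-0.08921383 -0.02757945  0.73003559] 0.3998364952416604
```

{"name": "step_arm", "arguments": {"moves": [[0,0,0.1,0,0,0,0.4],[0,0,0.3,0,0,0,0.4],[0,0,0.8,0,0,0,0.4],[0,0,1.6,0,0,0,0.4],[0,0,2.4,0,0,0,0.4],[0,0,2.8,0,0,0,0.4],[0,0,2.8,0,0,0,0.4],[0,0,2.8,0,0,0,0.4]]}}

```text
t: 26.58
eef_pos: [586.5, -136.1, 258.4]
eef_rot: [2.333, -2.103, -0.002]
force: [0.0, 0.9, -0.8]
opening: 0.398
gripper_force: 0.0
```

Released cleanly with no force. Now a numeric check of how upright the board stands, from a new scene picture with the gripper clear.

```bash
python3 - <<'E'
from edges import *
im=np.ascontiguousarray(manip.capture('scene')[:,:,::-1]);cv2.imwrite('pics/s7.png',im);c=manip.calibration('scene')
cv2.imwrite('pics/w7.png',manip.capture('wrist')[:,:,::-1])
y=np.radians(-84.0);R=np.array([[np.cos(y),np.sin(y),0],[np.sin(y),-np.cos(y),0],[0,0,-1]]);e=np.array([588.,-137,121.1])
ny=R[:,1];pf=e+4.25*ny
P=lambda x,z:proj(c,pf+R[:,0]*x+R[:,2]*z)
tl,tr,bl,br=P(-34.5,-29.5),P(40.5,-29.5),P(-34.5,27),P(40.5,27);print(np.round([tl,tr,bl,br],1))
for nm,a,b in(('left',tl,bl),('right',tr,br),('top',tl,tr)):
    A,B,r=fit(im,a,b,w=3.5);q=[]
    for u in(A,B):
        o,v=ray(c,u);q.append(R.T@(o+v*((pf-o)@ny)/(v@ny)-e))
    d=q[1]-q[0];ang=np.degrees(np.arctan2(d[0],d[2])) if nm!='top' else np.degrees(np.arctan2(-d[2],d[0]))
    print(nm,r.round(2),np.round(q,1)[:,[0,2]].tolist(),ang.round(2))
E
```

```text
[[366.1 176.6]
 [395.  185.6]
 [364.7 194.6]
 [392.3 203.9]]
left 0.12 [[-35.3, -29.3], [-35.7, 27.3]] -0.34
right 0.09 [[42.8, -29.9], [42.5, 26.6]] -0.24
top 0.62 [[-34.8, -24.9], [40.6, -38.0]] 9.9
```

The side edges read −0.3° and −0.2°, so the board is upright along the throat. The top fit landed on background clutter (residual 0.6). One more numeric check in the wrist picture covers lean across the throat.

```bash
python3 - <<'E'
from edges import *
im=cv2.imread('pics/w7.png');c=manip.calibration('wrist')
y=np.radians(-84.0);tx=np.array([np.cos(y),np.sin(y),0]);ty=np.array([np.sin(y),-np.cos(y),0]);e=np.array([588.,-137,150.6])
for nm,s in(('rear',-4.25),('front',4.25)):
    a,b=proj(c,e+ty*s-tx*34.5),proj(c,e+ty*s+tx*40.5)
    A,B,r=fit(im,a,b,w=5);q=[onz(c,u,150.6)-e for u in(A,B)]
    print(nm,np.round([a,b],1).tolist(),r.round(2),'offset along ty',[(v@ty).round(1) for v in q],'want',s)
w=np.array([[v for v in proj(c,e+ty*t+tx*20)] for t in np.arange(-14,15,1.)],np.float32)
print([tuple(int(k) for k in cv2.remap(im,w[i:i+1,0:1],w[i:i+1,1:],1)[0,0]) for i in range(len(w))])
E
```

```text
rear [[309.0, 235.5], [308.2, 149.3]] 0.52 offset along ty [np.float64(-1.7), np.float64(-4.7)] want -4.25
front [[318.7, 235.4], [318.7, 149.3]] 0.54 offset along ty [np.float64(5.5), np.float64(6.4)] want 4.25
[(150, 163, 163), (150, 163, 163), (149, 162, 163), (149, 162, 163), (150, 163, 164), (144, 157, 158), (128, 138, 140), (129, 138, 145), (137, 147, 157), (142, 150, 160), (110, 116, 123), (85, 103, 115), (99, 127, 149), (95, 123, 145), (99, 127, 148), (120, 160, 175), (109, 143, 162), (86, 111, 129), (96, 124, 145), (119, 139, 159), (141, 194, 218), (72, 164, 208), (46, 146, 196), (51, 149, 199), (51, 149, 198), (51, 149, 198), (52, 150, 199), (52, 150, 199), (52, 150, 200)]
```

In the wrist picture the board's top strip sits where it was released (−4 to +5 mm, expected ±4.25). The open flap's bead and yellow plate lie against its front face, so there's no lean. Handing in.

```bash
python3 -c "
from cell import manip
print(manip.finish_job())"
```

```text
the job is handed in; nothing more can be done
None
```

The mount board is in the punch, released and standing upright within about 0.5° on the margin stop (roughly 39 mm deep, pressed at most about 10 N); I handed the job in at about 27 s and did not touch the card block, tape measure or film tub.

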